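Index a filter changer to its third click

TASK

The upright filter lever on the shade comparator was left out of place. With the fingertips only, without pinching the lever, push it all the way back to its home stop (the red bar), then push it the other way, counting the clicks, and leave it seated in the third click (three dots) without ever going past that one. Do not disturb the bottle, the jar and the dish that stand beside it.

Things in the scene. Friction and masses are not known exactly. Their poses are not given: they have to be found in the camera images.
- comparator: White-topped flat box 96 x 216 mm, fixed; top face at z = 36 mm; turned by up to 0.3 rad. Origin: on the table under its middle; x across the box, away from the robot; y along it; z up. The lever slot runs along y at x = -18 mm, from y = +45 (home, red bar) to -45 mm; one to five black dots mark the next seats. Only the lever and a 6 mm high black viewing ring (at x = +24 mm, y = 0) stand above the top.
- filter_lever (a joint): Lever position, m: 0 at the home stop, growing toward the box's -y (box y = 0.045 - value). Seats every 0.018: home 0, clicks at 0.018, 0.036, 0.054 (third), 0.072, 0.090 (end). Starts in or near the first or second. Crests half way between seats take 4 to 6 N; past a crest it snaps ahead by itself into the next seat and stays, within 1 mm; let go short of the crest, it falls back.
- lever_top (a point): Middle of the lever's top, 80 mm above the table. The lever is a black straight-sided paddle with an orange cap, 14 mm thick along the slot, 18 mm wide across it, standing 44 mm above the box's top face.
- blue_bottle: Blue dye bottle with white cap, 29 mm across, 72 mm tall, 0.06 kg, loose, standing off the home end (+y) of the box. Origin: centre of its underside.
- white_jar: Small white cream jar, 51 mm across, 27 mm tall, loose, standing off the -y end of the box. Origin: centre of its underside.
- green_dish: Petri dish with green filling, 60 mm across, 13 mm tall, loose, standing off the -y end of the box. Origin: centre of its underside.

How it is judged:
By the outcome, as a careful person would: the job done as asked, in the order asked, and still so for the second after the job is handed in, with the robot touching nothing.
It also fails if it takes over 58 s, if anything falls off the work surface, if the arm or the gripper's body presses on something with over 40 N, if the wrist force passes 120 N, or if a joint passes its speed limit or range.

ROBOT

A 6-joint arm with a two-finger parallel gripper is mounted at the origin on a cart in front of the work surface, level with it; the furniture and walls round the work are solid. World frame = base frame: x ahead of the robot, y to its left, z up, the work surface at z = 0. Lengths are in m, angles in rad, forces in N, time in s.
With the tool pointing down it reaches from about 0.375 to 0.9 m from the base axis. Payload 3.1 kg.
Tool frame: the origin (TCP) lies midway between the tips of the shut fingers; the grasp point (between the pads) lies manip.grip_depth behind it (manip.grip_depth is the distance from the TCP to the grasp point, in m); z points along the fingers, y is the direction in which the jaws open and shut (so a half turn about z gives the same grasp; the last joint's range is limited). The gripper opens to 85 mm and grips with 20 to 120 N. Pads are 22 mm wide; open, the fingers measure 114 mm over their backs; the gripper's body (76 mm by 85 mm) begins 54 mm behind the grasp point. The pads swing forward as they close: fully open they stand 13 mm farther back than shut.
Start: joints at [1.143, 0.527, 1.433, -0, 1.181, -0.178], TCP at [0.154, 0.606, 0.231] pointing down, gripper open.
Joint ranges: [-3.08, 3.08], [-0.75, 2.2], [0.22, 2.44], [-1.43, 4.57], [0, 2.65], [-2.85, 2.85]. Speed limits (rad/s): [2.79, 2.79, 3.14, 3.14, 3.14, 3.14].

INTERFACE

Orientations are given as a unit quaternion [x, y, z, w].
In Python, from station import manip, vision gives the robot as it stands.
- The arm moves only by the shell command python3 -m crank 'ROWS' [FORCE]. ROWS is JSON, a list of rows, each an object with "grip": the closure, from 0 (fully open) to 1 (shut); "offset": the shift along the tool's x, y, z in mm, a list of three; "angular": the turn, a rotation vector about the tool's x, y, z in degrees, a list of three. A call has 1 to 10 rows; each row is the pose to reach, as a shift and turn from the pose commanded when the call began, along the tool's axes at that moment; what a row does not reach only later rows make up. A row lasts 1/10 s, in which the tool goes at most 50 mm and 8.59 degrees, less where a joint would pass 70% of its speed; a pose out of reach is approached as far as the arm can. A call with a gripper value outside its range is refused whole. The fingers move at their own pace and stop on an object; FORCE is the grip in N (left out, the last holds). Time passes only in rows, so rows that repeat a pose let the fingers close. It gives the time, the measured TCP pose, the force and the opening at its end, in the units of the state.
- manip.sense(): the state, without advancing time (a new reading comes with each control period).
- vision.snapshot(name): name is "side" or "top"; returns a dict with "pixels" (384x512x3 uint8, red, green, blue), "intrinsics" (3x3 intrinsics, pixels), "R" (3x3) and "t" (3): a world point X has camera coordinates R X + t. Camera axes: x right, y down, z forward; pixel columns grow to the right and rows downward; lengths in m; the calibration is good to about 2 mm. A picture is of the moment at which its call begins. There is no depth.
- manip.sign_off(): hands the job in, once; it reports no verdict.
The state is a dict: "t": time; "q": joint angles; "qd": joint speeds; "tau": joint torques, N m; "tcp_pos": TCP position; "tool_rot": TCP orientation; "force": force on the tool from outside, world axes, zero at the start; "ft_torque": the same for the moment, N m; "finger_gap": opening from 0.0 (shut) to 1.0 (fully open).
Only numpy, scipy, OpenCV 4.12 (cv2) and the standard library are available. Lean on these libraries where they do the work, as an engineer would, in place of code of your own. Each camera call takes 0.05 s, during which the arm holds its last target.

## Working session

There is one attempt and no reset: what is moved stays moved. The work goes in short steps, Python scripts to look and compute and a shell command to move; the robot and the scene stay as the last step left them, time stands still between calls to the robot, and variables do not carry over. Pictures are saved under pics/ and viewed, and the job is handed in when it is done.

```bash
ls; mkdir -p pics
python3 - <<'E'
from station import manip, vision
import cv2
print(manip.sense(), manip.grip_depth)
for n in("side","top"):
    s=vision.snapshot(n); cv2.imwrite(f"pics/{n}0.png",s["pixels"][:,:,::-1]); print(n,s["intrinsics"],s["R"],s["t"])
E
```

```text
pics
{'t': 0.0, 'q': array([ 1.14352298e+00,  5.28464632e-01,  1.43389772e+00,  2.97116877e-05,
        1.18139965e+00, -1.78505641e-01]), 'qd': array([ 1.51862772e-03, -6.39066117e-04, -2.12118314e-03, -4.17054900e-04,
        3.66891929e-05, -8.17297821e-04]), 'tau': array([ 2.23097079e-03, -4.42352271e+01, -1.78025222e+01, -7.86775360e-06,
        8.38380220e-03, -2.90788705e-06]), 'tcp_pos': array([0.15354811, 0.60511026, 0.23033602]), 'tool_rot': array([ 1.24068910e-01,  9.92273011e-01, -1.03119835e-03, -3.36647487e-04]), 'force': array([-1.38456886, -0.67113134, -0.06905582]), 'ft_torque': array([-0.02137783,  0.02115588,  0.01473278]), 'finger_gap': 1.0021207674191228} 0.0187
side [[402.09350948   0.         241.01761027]
 [  0.         402.09350948 183.10023189]
 [  0.           0.           1.        ]] [[-0.99921277  0.03447372  0.01963158]
 [ 0.00342512  0.56797007 -0.82304208]
 [-0.03952348 -0.82232692 -0.56764103]] [0.54710449 0.087315   0.99878137]
top [[470.65836503   0.         249.62970954]
 [  0.         470.65836503 188.58116216]
 [  0.           0.           1.        ]] [[ 0.00352475 -0.99995228  0.00911112]
 [-0.99450021 -0.00445896 -0.10463961]
 [ 0.10467525 -0.00869218 -0.99446847]] [-0.04433164  0.55552318  1.06746416]
```

View pics/side0.png

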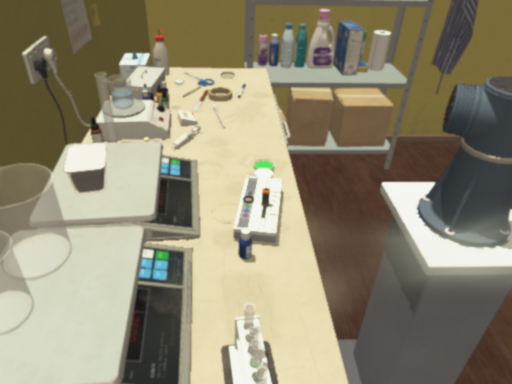

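View pics/top0.png

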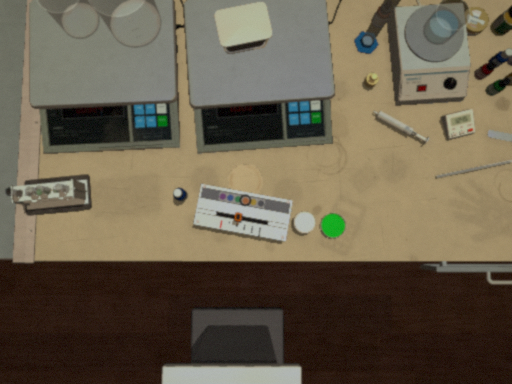

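The side view shows the box at about (260,208), with the blue bottle at (245,245) and the dish at (263,167). In the top view the box is at (243,213), the bottle at (180,194), the jar at (304,223) and the dish at (333,225). I'll zoom in to measure.

Run:
```python
import cv2
a=cv2.imread("pics/top0.png")[170:255,165:355]; cv2.imwrite("pics/topz.png",cv2.resize(a,None,fx=4,fy=4,interpolation=cv2.INTER_CUBIC))
a=cv2.imread("pics/side0.png")[150:270,215:305]; cv2.imwrite("pics/sidez.png",cv2.resize(a,None,fx=5,fy=5,interpolation=cv2.INTER_CUBIC))
```

```text
(no output)
```

View pics/topz.png

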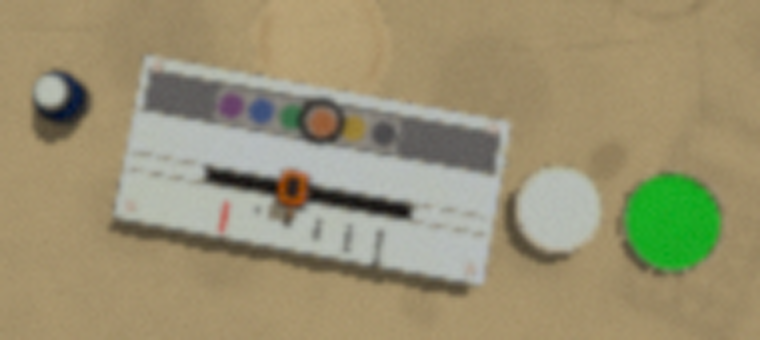

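View pics/sidez.png

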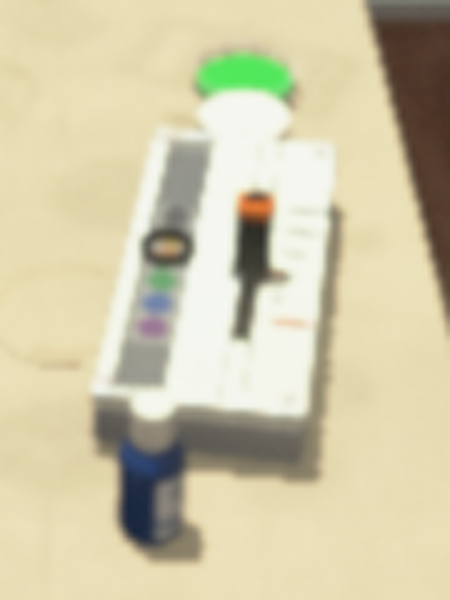

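The zoomed top view puts the box corners at (147,57), (508,123), (482,285) and (115,220), and the orange cap at (293,188). The lever is between one dot and three dots, so about the second seat. Next I'll triangulate.

```bash
cat > h.py <<'E'
import numpy as np, cv2
from station import manip, vision
def cams():
    return {n:{k:np.array(v) for k,v in vision.snapshot(n).items()} for n in("side","top")}
def plane(s,uv,z):
    K,R,t=s["intrinsics"],s["R"],s["t"]; c=-R.T@t
    d=R.T@np.linalg.solve(K,[*uv,1]); return c+d*(z-c[2])/d[2]
def tri(a,uva,b,uvb):
    P=[s["intrinsics"]@np.c_[s["R"],s["t"]] for s in(a,b)]
    X=cv2.triangulatePoints(P[0],P[1],np.array(uva,float).reshape(2,1),np.array(uvb,float).reshape(2,1))[:,0]
    return X[:3]/X[3]
def proj(s,X):
    p=s["intrinsics"]@(s["R"]@np.array(X)+s["t"]); return p[:2]/p[2]
E
python3 - <<'E'
from h import *
C=cams();T,S=C["top"],C["side"]
zt=lambda u,v:((u+.5)/4-.5+165,(v+.5)/4-.5+170)
zs=lambda u,v:((u+.5)/5-.5+215,(v+.5)/5-.5+150)
np.set_printoptions(precision=4,suppress=True)
ct=[zt(147,57),zt(508,123),zt(482,285),zt(115,220)]
cs=[zs(95,393),zs(160,128),zs(334,143),zs(305,413)]
for a,b in zip(ct,cs): print("corner",tri(T,a,S,b),plane(T,a,.036),plane(S,b,.036))
W=np.array([plane(T,a,.036) for a in ct]);W2=np.array([plane(S,a,.036) for a in cs])
for w in(W,W2):
    c=w.mean(0); d=(w[0]+w[3]-w[1]-w[2])/2; e=(w[0]+w[1]-w[2]-w[3])/2
    yaw=np.arctan2(-d[0],d[1]); print("c",c,"L",np.linalg.norm(d),"W",np.linalg.norm(e),"yaw",yaw,np.arctan2(e[1],e[0]))
print("lever",tri(T,zt(293,188),S,zs(255,201)),plane(T,zt(293,188),.08),plane(S,zs(255,201),.08))
print("bottle cap",plane(T,zt(51,92),.072),plane(S,zs(153,398),.072))
print("jar",plane(T,zt(558,210),.027)); print("dish",plane(T,zt(673,222),.013))
print("red",plane(T,zt(224,216),.036),"dot3",plane(T,zt(317,229),.036))
E
```

```text
corner [0.5663 0.0699 0.0339] [0.5655 0.0698 0.036 ] [0.5673 0.0721 0.036 ]
corner [ 0.5282 -0.1391  0.0378] [ 0.528  -0.1392  0.036 ] [ 0.5284 -0.1419  0.036 ]
corner [ 0.4359 -0.1238  0.038 ] [ 0.4349 -0.1238  0.036 ] [ 0.4368 -0.1271  0.036 ]
corner [0.4727 0.0866 0.0357] [0.4712 0.0868 0.036 ] [0.4748 0.0866 0.036 ]
c [ 0.4999 -0.0266  0.036 ] L 0.2130097708257456 W 0.09506441556976257 yaw -0.17406292127324552 -0.1715086921398496
c [ 0.5018 -0.0276  0.036 ] L 0.2172401689172141 W 0.09325283438905839 yaw -0.17784833185690155 -0.15794231179331997
lever [ 0.4891 -0.016   0.0776] [ 0.488  -0.0159  0.08  ] [ 0.4909 -0.0131  0.08  ]
bottle cap [0.5414 0.1197 0.072 ] [0.5442 0.1169 0.072 ]
jar [ 0.4782 -0.1689  0.027 ]
dish [ 0.4719 -0.2382  0.013 ]
red [0.4738 0.0243 0.036 ] dot3 [ 0.4665 -0.0291  0.036 ]
```

The triangulated heights fit: box top about 36 mm, lever top 78 mm. The box centre is near (0.5005, -0.027) with yaw about -0.174, and the lever is at about 36 mm, the second seat. I plan to push with shut fingers: come down on the -y side, push to home, lift over, then push back.

```bash
cat >> h.py <<'E'
from scipy.spatial.transform import Rotation as Ro
C0=np.array([.5005,-.027,0]);YAW=-.174
BX=np.array([np.cos(YAW),np.sin(YAW),0]);BY=np.array([-np.sin(YAW),np.cos(YAW),0])
def box(p): d=np.array(p)-C0; return np.array([d@BX,d@BY,d[2]])*1e3
def world(b): b=np.array(b)/1e3; return C0+b[0]*BX+b[1]*BY+[0,0,b[2]]
def goto(b):
    s=manip.sense(); R=Ro.from_quat(s["tool_rot"])
    Rt=Ro.from_matrix(np.c_[-BX,BY,[0,0,-1]])
    print("offset",np.round(R.inv().apply(world(b)-s["tcp_pos"])*1e3,1),"ang",np.round(np.degrees((R.inv()*Rt).as_rotvec()),2))
def st():
    s=manip.sense(); print("t",round(s["t"],2),"box",np.round(box(s["tcp_pos"]),1),"F box xyz",np.round([s["force"]@BX,s["force"]@BY,s["force"][2]],2),"gap",round(s["finger_gap"],3))
E
python3 -c "
from h import *
st();goto([-17,-26,120])"
```

```text
t 0.2 box [-451.1  562.8  230.7] F box xyz [-0.81 -0.57  0.03] gap 1.004
offset [-476.9 -554.6  111.3] ang [-0.08 -0.02 -4.28]
```

```bash
python3 -m crank '[{"grip":1,"offset":[-40,-46,0],"angular":[0,0,-0.5]},{"grip":1,"offset":[-70,-81,0],"angular":[0,0,-1]},{"grip":1,"offset":[-100,-116,0],"angular":[0,0,-1.5]},{"grip":1,"offset":[-130,-151,0],"angular":[0,0,-2]},{"grip":1,"offset":[-160,-186,0],"angular":[0,0,-2.5]},{"grip":1,"offset":[-190,-221,0],"angular":[0,0,-3]},{"grip":1,"offset":[-220,-256,0],"angular":[0,0,-3.5]},{"grip":1,"offset":[-240,-280,0],"angular":[0,0,-4]},{"grip":1,"offset":[-240,-280,0],"angular":[0,0,-4.3]},{"grip":1,"offset":[-240,-280,0],"angular":[0,0,-4.3]}]' 20; python3 -c "
from h import *
st();goto([-17,-26,120])"
```

```text
t: 1.2
tcp_pos: [0.3178, 0.275, 0.2314]
tool_rot: [0.088, 0.996, 0.0, -0.0]
force: [-0.3, -0.8, 0.2]
finger_gap: -0.002
t 1.2 box [-232.2  265.8  231.4] F box xyz [-0.21 -0.8   0.24] gap -0.002
offset [-215.8 -291.4  111.2] ang [ 0.03 -0.01 -0.12]
```

```bash
python3 -m crank '[{"grip":1,"offset":[-27,-36,5],"angular":[0,0,0]},{"grip":1,"offset":[-54,-73,20],"angular":[0,0,0]},{"grip":1,"offset":[-81,-109,35],"angular":[0,0,0]},{"grip":1,"offset":[-108,-146,50],"angular":[0,0,0]},{"grip":1,"offset":[-135,-182,65],"angular":[0,0,0]},{"grip":1,"offset":[-162,-218,75],"angular":[0,0,0]},{"grip":1,"offset":[-189,-255,85],"angular":[0,0,0]},{"grip":1,"offset":[-216,-291,95],"angular":[0,0,0]},{"grip":1,"offset":[-216,-291,105],"angular":[0,0,0]},{"grip":1,"offset":[-216,-291,111],"angular":[0,0,0]}]'
python3 - <<'E'
from h import *
st();goto([-17,-26,55])
C=cams();st()
a=C["top"]["pixels"][150:255,165:355,::-1]; cv2.imwrite("pics/t1.png",cv2.resize(a,None,fx=4,fy=4))
a=C["side"]["pixels"][130:270,205:325,::-1]; cv2.imwrite("pics/s1.png",cv2.resize(a,None,fx=4,fy=4))
E
```

```text
t: 2.2
tcp_pos: [0.4802, -0.0482, 0.1193]
tool_rot: [0.087, 0.996, 0.0, -0.001]
force: [0.1, 1.1, 0.3]
finger_gap: -0.001
t 2.2 box [-16.3 -24.4 119.3] F box xyz [-0.13  1.11  0.29] gap -0.001
offset [ 0.6 -1.6 64.3] ang [ 0.03 -0.08 -0.02]
t 2.3 box [-18.3 -23.2 119.3] F box xyz [-0.25  0.42 -0.7 ] gap -0.001
```

View pics/t1.png

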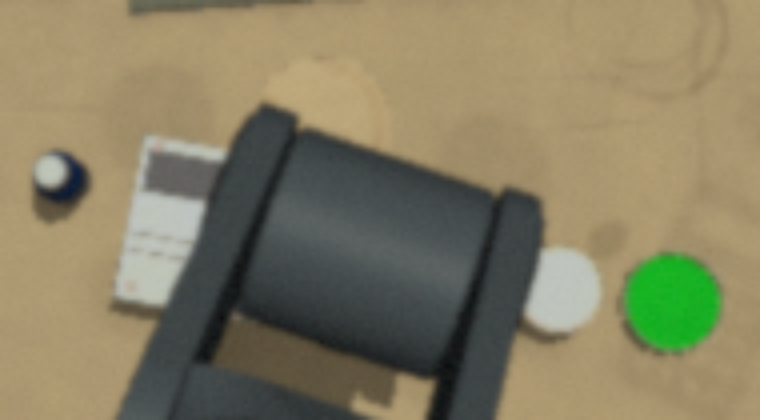

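View pics/s1.png

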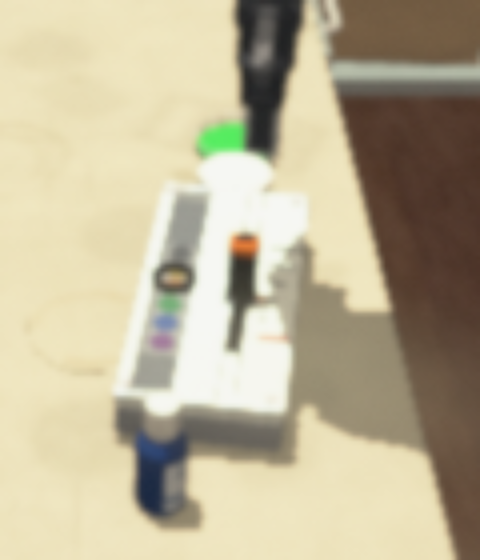

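The arm hides the box in the top view. In the side view the shut fingertips at (260,155) are above and beyond the lever, whose cap is at (243,245). I'll go down beside the lever.

```bash
python3 -m crank '[{"grip":1,"offset":[0,-2,20],"angular":[0,0,0]},{"grip":1,"offset":[0,-2,40],"angular":[0,0,0]},{"grip":1,"offset":[0,-2,55],"angular":[0,0,0]},{"grip":1,"offset":[0,-2,63],"angular":[0,0,0]},{"grip":1,"offset":[0,-2,66],"angular":[0,0,0]},{"grip":1,"offset":[0,-2,66],"angular":[0,0,0]},{"grip":1,"offset":[0,-2,66],"angular":[0,0,0]}]'
python3 - <<'E'
from h import *
st()
C=cams();st()
a=C["side"]["pixels"][130:270,205:325,::-1]; cv2.imwrite("pics/s2.png",cv2.resize(a,None,fx=4,fy=4))
E
```

```text
t: 3.0
tcp_pos: [0.48, -0.0504, 0.055]
tool_rot: [0.086, 0.996, -0.0, 0.001]
force: [0.8, -0.7, 0.8]
finger_gap: -0.003
t 3.0 box [-16.1 -26.6  55. ] F box xyz [ 0.95 -0.57  0.77] gap -0.003
t 3.1 box [-16.  -26.9  55. ] F box xyz [-0.1   0.33 -0.16] gap 0.001
```

View pics/s2.png

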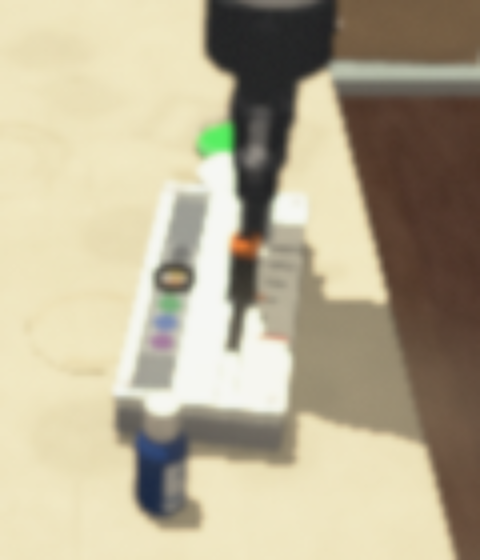

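Fingers are down behind the lever (cap at (243,245)). Pushing toward home (+y) in small increments.

```bash
python3 -m crank '[{"grip":1,"offset":[0,3,0],"angular":[0,0,0]},{"grip":1,"offset":[0,6,0],"angular":[0,0,0]},{"grip":1,"offset":[0,9,0],"angular":[0,0,0]},{"grip":1,"offset":[0,12,0],"angular":[0,0,0]},{"grip":1,"offset":[0,15,0],"angular":[0,0,0]},{"grip":1,"offset":[0,17,0],"angular":[0,0,0]},{"grip":1,"offset":[0,19,0],"angular":[0,0,0]}]'; python3 -c "
from h import *
st()"
python3 -m crank '[{"grip":1,"offset":[0,2,0],"angular":[0,0,0]},{"grip":1,"offset":[0,4,0],"angular":[0,0,0]},{"grip":1,"offset":[0,6,0],"angular":[0,0,0]},{"grip":1,"offset":[0,8,0],"angular":[0,0,0]},{"grip":1,"offset":[0,10,0],"angular":[0,0,0]}]'; python3 -c "
from h import *
st()"
```

```text
t: 3.8
tcp_pos: [0.4829, -0.032, 0.0543]
tool_rot: [0.086, 0.996, -0.0, -0.0]
force: [-1.2, -2.7, -0.2]
finger_gap: -0.001
t 3.8 box [-16.5  -8.   54.3] F box xyz [-0.75 -2.84 -0.16] gap -0.001
t: 4.3
tcp_pos: [0.4847, -0.0216, 0.0543]
tool_rot: [0.087, 0.996, 0.0, 0.0]
force: [-0.9, 0.6, 0.9]
finger_gap: -0.0
t 4.3 box [-16.5   2.6  54.3] F box xyz [-0.98  0.42  0.86] gap -0.0
```

```bash
python3 -m crank '[{"grip":1,"offset":[0,2,0],"angular":[0,0,0]},{"grip":1,"offset":[0,4,0],"angular":[0,0,0]},{"grip":1,"offset":[0,6,0],"angular":[0,0,0]}]'
python3 - <<'E'
from h import *
st()
C=cams();st()
a=C["side"]["pixels"][130:270,205:325,::-1]; cv2.imwrite("pics/s3.png",cv2.resize(a,None,fx=4,fy=4))
E
```

```text
t: 4.6
tcp_pos: [0.4857, -0.0158, 0.0543]
tool_rot: [0.087, 0.996, 0.0, 0.0]
force: [0.1, -0.4, -0.9]
finger_gap: 0.003
t 4.6 box [-16.5   8.5  54.3] F box xyz [ 0.19 -0.33 -0.95] gap 0.003
t 4.7 box [-16.5   8.4  54.3] F box xyz [-0.67 -1.36 -0.08] gap -0.002
```

View pics/s3.png

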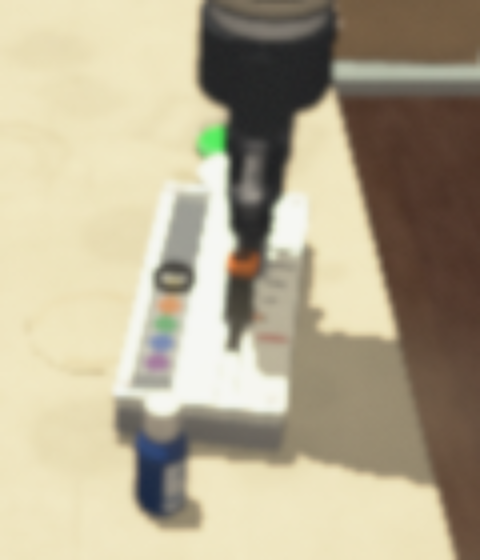

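The cap has moved from row 245 to 262, so the lever is now about one seat on, in the first. I'll keep pushing to the home stop, which I expect at TCP box-y of about 27.

```bash
python3 -m crank '[{"grip":1,"offset":[0,2,0],"angular":[0,0,0]},{"grip":1,"offset":[0,4,0],"angular":[0,0,0]},{"grip":1,"offset":[0,6,0],"angular":[0,0,0]},{"grip":1,"offset":[0,8,0],"angular":[0,0,0]}]'; python3 -c "
from h import *
st()"
python3 -m crank '[{"grip":1,"offset":[0,2,0],"angular":[0,0,0]},{"grip":1,"offset":[0,4,0],"angular":[0,0,0]},{"grip":1,"offset":[0,5,0],"angular":[0,0,0]},{"grip":1,"offset":[0,6,0],"angular":[0,0,0]},{"grip":1,"offset":[0,7,0],"angular":[0,0,0]}]'; python3 -c "
from h import *
st()"
```

```text
t: 5.1
tcp_pos: [0.487, -0.0086, 0.0543]
tool_rot: [0.087, 0.996, -0.0, -0.0]
force: [-0.8, -3.1, 0.7]
finger_gap: -0.001
t 5.1 box [-16.4  15.7  54.3] F box xyz [-0.27 -3.2   0.7 ] gap -0.001
t: 5.6
tcp_pos: [0.4883, -0.0011, 0.0543]
tool_rot: [0.087, 0.996, 0.0, -0.0]
force: [-0.3, 1.3, 0.4]
finger_gap: -0.001
t 5.6 box [-16.5  23.4  54.3] F box xyz [-0.51  1.22  0.35] gap -0.001
```

Past the last crest. Now pressing up to the stop in 1 mm steps and watching the force.

```bash
python3 -m crank '[{"grip":1,"offset":[0,1,0],"angular":[0,0,0]},{"grip":1,"offset":[0,2,0],"angular":[0,0,0]},{"grip":1,"offset":[0,3,0],"angular":[0,0,0]},{"grip":1,"offset":[0,3,0],"angular":[0,0,0]}]'; python3 -c "
from h import *
st()"
python3 -m crank '[{"grip":1,"offset":[0,1,0],"angular":[0,0,0]},{"grip":1,"offset":[0,1,0],"angular":[0,0,0]}]'; python3 -c "
from h import *
st()"
python3 -m crank '[{"grip":1,"offset":[0,1,0],"angular":[0,0,0]},{"grip":1,"offset":[0,1,0],"angular":[0,0,0]}]'; python3 -c "
from h import *
st()"
```

```text
t: 6.0
tcp_pos: [0.4888, 0.0016, 0.0543]
tool_rot: [0.087, 0.996, -0.0, 0.0]
force: [0.5, 0.8, 0.4]
finger_gap: -0.001
t 6.0 box [-16.5  26.1  54.3] F box xyz [0.39 0.85 0.4 ] gap -0.001
t: 6.2
tcp_pos: [0.4888, 0.0019, 0.0543]
tool_rot: [0.086, 0.996, -0.001, -0.0]
force: [-0.9, -4.1, 0.5]
finger_gap: 0.003
t 6.2 box [-16.5  26.4  54.3] F box xyz [-0.22 -4.22  0.47] gap 0.003
t: 6.4
tcp_pos: [0.4889, 0.002, 0.0543]
tool_rot: [0.086, 0.996, -0.001, -0.0]
force: [-2.7, -9.0, 0.2]
finger_gap: 0.0
t 6.4 box [-16.4  26.6  54.3] F box xyz [-1.07 -9.29  0.24] gap 0.0
```

It pushes back with 9.3 N and no movement at TCP y = 26.6, which is the home stop. Backing off, lifting over and looking.

```bash
python3 -m crank '[{"grip":1,"offset":[0,-5,0],"angular":[0,0,0]},{"grip":1,"offset":[0,-12,0],"angular":[0,0,0]},{"grip":1,"offset":[0,-14,-20],"angular":[0,0,0]},{"grip":1,"offset":[0,-14,-45],"angular":[0,0,0]},{"grip":1,"offset":[0,-14,-60],"angular":[0,0,0]},{"grip":1,"offset":[0,-14,-60],"angular":[0,0,0]}]'
python3 - <<'E'
from h import *
C=cams();st();goto([-17,76,115])
a=C["side"]["pixels"][130:270,205:325,::-1]; cv2.imwrite("pics/s4.png",cv2.resize(a,None,fx=4,fy=4))
S=C["side"]
for v in(0,18,36,54,72): print(v,np.round((proj(S,world([-17,45-v,80]))-[205,130]+.5)*4-.5))
E
```

```text
t: 7.0
tcp_pos: [0.4881, -0.0107, 0.116]
tool_rot: [0.087, 0.996, -0.0, 0.002]
force: [-0.1, 0.1, -0.2]
finger_gap: -0.001
t 7.1 box [-16.6  14.1 114.2] F box xyz [ 0.73  0.16 -1.3 ] gap 0.0
offset [ 0.4 61.9 -0.8] ang [0.01 0.02 0.  ]
0 [248. 275.]
18 [250. 256.]
36 [253. 239.]
54 [256. 221.]
72 [258. 205.]
```

View pics/s4.png

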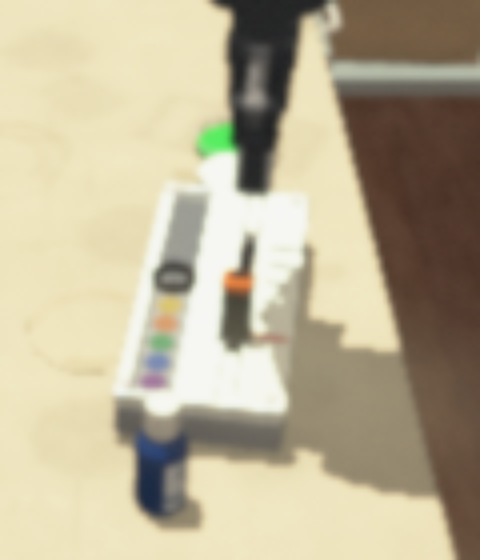

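The cap is now at (238,282) and the lever's base is next to the red bar, so it's home. Crossing over at z = 115 and coming down on the +y side.

```bash
python3 -m crank '[{"grip":1,"offset":[0,20,0],"angular":[0,0,0]},{"grip":1,"offset":[0,42,0],"angular":[0,0,0]},{"grip":1,"offset":[0,58,0],"angular":[0,0,0]},{"grip":1,"offset":[0,62,0],"angular":[0,0,0]},{"grip":1,"offset":[0,62,10],"angular":[0,0,0]},{"grip":1,"offset":[0,62,30],"angular":[0,0,0]},{"grip":1,"offset":[0,62,50],"angular":[0,0,0]},{"grip":1,"offset":[0,62,58],"angular":[0,0,0]},{"grip":1,"offset":[0,62,60],"angular":[0,0,0]},{"grip":1,"offset":[0,62,60],"angular":[0,0,0]}]'; python3 -c "
from h import *
st()"
```

```text
t: 8.1
tcp_pos: [0.4973, 0.0504, 0.054]
tool_rot: [0.087, 0.996, -0.0, -0.0]
force: [0.2, -0.4, 0.7]
finger_gap: 0.003
t 8.1 box [-16.6  75.6  54. ] F box xyz [ 0.3  -0.32  0.73] gap 0.003
```

```bash
python3 -m crank '[{"grip":1,"offset":[0,-4,0],"angular":[0,0,0]},{"grip":1,"offset":[0,-8,0],"angular":[0,0,0]},{"grip":1,"offset":[0,-11,0],"angular":[0,0,0]},{"grip":1,"offset":[0,-13,0],"angular":[0,0,0]},{"grip":1,"offset":[0,-15,0],"angular":[0,0,0]},{"grip":1,"offset":[0,-17,0],"angular":[0,0,0]},{"grip":1,"offset":[0,-18,0],"angular":[0,0,0]},{"grip":1,"offset":[0,-19,0],"angular":[0,0,0]}]'; python3 -c "
from h import *
st()"
python3 -m crank '[{"grip":1,"offset":[0,-1,0],"angular":[0,0,0]},{"grip":1,"offset":[0,-2,0],"angular":[0,0,0]},{"grip":1,"offset":[0,-3,0],"angular":[0,0,0]},{"grip":1,"offset":[0,-4,0],"angular":[0,0,0]},{"grip":1,"offset":[0,-4,0],"angular":[0,0,0]}]'
python3 - <<'E'
from h import *
st()
C=cams();st()
a=C["side"]["pixels"][130:270,205:325,::-1]; cv2.imwrite("pics/s5.png",cv2.resize(a,None,fx=4,fy=4))
E
```

```text
t: 8.9
tcp_pos: [0.4938, 0.0316, 0.0542]
tool_rot: [0.087, 0.996, -0.0, -0.0]
force: [0.1, -0.4, -0.2]
finger_gap: 0.0
t 8.9 box [-16.8  56.6  54.2] F box xyz [ 0.12 -0.34 -0.2 ] gap 0.0
t: 9.4
tcp_pos: [0.4934, 0.028, 0.0543]
tool_rot: [0.087, 0.996, -0.0, -0.0]
force: [0.4, -0.2, 0.3]
finger_gap: 0.002
t 9.4 box [-16.5  52.9  54.3] F box xyz [ 0.46 -0.11  0.27] gap 0.002
t 9.5 box [-16.5  53.   54.3] F box xyz [ 0.69 -0.05  0.14] gap -0.001
```

View pics/s5.png

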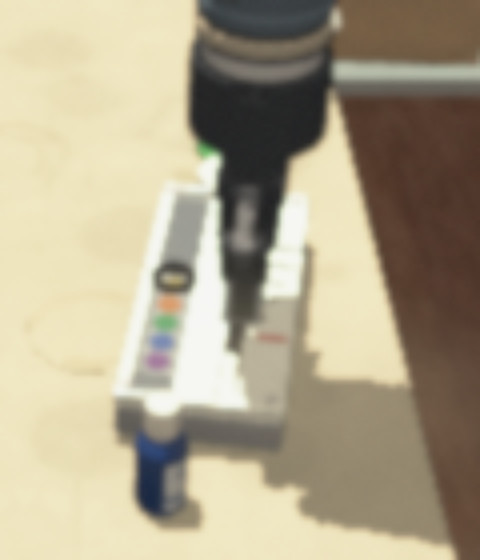

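The lever is hidden, but the filter strip moves with it. The ring shows yellow at (174,278), as it did in the first seat (it was dark at home and orange in the second), so click 1 is done. Finger half-thickness is therefore about 14.5 mm, which puts crest 2 at TCP y of about 42.6. Going on in small steps.

```bash
python3 -m crank '[{"grip":1,"offset":[0,-2,0],"angular":[0,0,0]},{"grip":1,"offset":[0,-4,0],"angular":[0,0,0]},{"grip":1,"offset":[0,-6,0],"angular":[0,0,0]},{"grip":1,"offset":[0,-6,0],"angular":[0,0,0]}]'; python3 -c "
from h import *
st()"
python3 -m crank '[{"grip":1,"offset":[0,-1,0],"angular":[0,0,0]},{"grip":1,"offset":[0,-2,0],"angular":[0,0,0]},{"grip":1,"offset":[0,-2,0],"angular":[0,0,0]}]'; python3 -c "
from h import *
st()"
python3 -m crank '[{"grip":1,"offset":[0,-1,0],"angular":[0,0,0]},{"grip":1,"offset":[0,-2,0],"angular":[0,0,0]},{"grip":1,"offset":[0,-2,0],"angular":[0,0,0]}]'; python3 -c "
from h import *
st()"
```

```text
t: 9.9
tcp_pos: [0.4924, 0.0223, 0.0543]
tool_rot: [0.087, 0.996, 0.0, 0.0]
force: [0.3, 1.7, -0.4]
finger_gap: -0.001
t 9.9 box [-16.5  47.2  54.3] F box xyz [-0.01  1.74 -0.42] gap -0.001
t: 10.2
tcp_pos: [0.4921, 0.0205, 0.0543]
tool_rot: [0.087, 0.996, 0.0, 0.0]
force: [1.4, 4.2, -0.4]
finger_gap: 0.001
t 10.2 box [-16.5  45.3  54.3] F box xyz [ 0.63  4.35 -0.41] gap 0.001
t: 10.5
tcp_pos: [0.4916, 0.0182, 0.0543]
tool_rot: [0.087, 0.996, -0.0, -0.0]
force: [1.0, 3.0, 0.1]
finger_gap: 0.002
t 10.5 box [-16.5  43.   54.3] F box xyz [0.47 3.13 0.15] gap 0.002
```

```bash
python3 -m crank '[{"grip":1,"offset":[0,-1,0],"angular":[0,0,0]},{"grip":1,"offset":[0,-1,0],"angular":[0,0,0]}]'; python3 -c "
from h import *
st()"
python3 -m crank '[{"grip":1,"offset":[0,-1,0],"angular":[0,0,0]},{"grip":1,"offset":[0,-1,0],"angular":[0,0,0]}]'
python3 - <<'E'
from h import *
st()
C=cams();st()
a=C["side"]["pixels"][130:270,205:325,::-1]; cv2.imwrite("pics/s6.png",cv2.resize(a,None,fx=4,fy=4))
E
```

```text
t: 10.7
tcp_pos: [0.4914, 0.0169, 0.0543]
tool_rot: [0.087, 0.996, -0.0, -0.0]
force: [0.2, 1.9, -0.1]
finger_gap: -0.002
t 10.7 box [-16.5  41.7  54.3] F box xyz [-0.16  1.92 -0.11] gap -0.002
t: 10.9
tcp_pos: [0.4913, 0.0158, 0.0543]
tool_rot: [0.087, 0.996, -0.0, -0.0]
force: [-0.1, 0.1, -0.6]
finger_gap: -0.002
t 10.9 box [-16.5  40.6  54.3] F box xyz [-0.11  0.09 -0.64] gap -0.002
t 11.0 box [-16.4  40.7  54.3] F box xyz [-0.33 -0.25 -0.57] gap -0.001
```

View pics/s6.png

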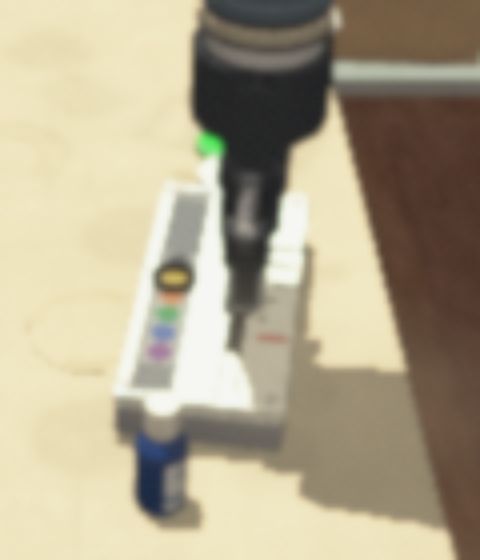

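The purple spot has moved from row 360 to 352, which is nearly half a seat, and the force is zero, so the lever is on crest 2 at TCP y of about 40. A bit further.

```bash
python3 -m crank '[{"grip":1,"offset":[0,-1,0],"angular":[0,0,0]},{"grip":1,"offset":[0,-2,0],"angular":[0,0,0]},{"grip":1,"offset":[0,-2,0],"angular":[0,0,0]},{"grip":1,"offset":[0,-2,0],"angular":[0,0,0]}]'
python3 - <<'E'
from h import *
st()
C=cams();st()
a=C["side"]["pixels"][130:270,205:325,::-1]; cv2.imwrite("pics/s7.png",cv2.resize(a,None,fx=4,fy=4))
E
```

```text
t: 11.4
tcp_pos: [0.491, 0.0143, 0.0543]
tool_rot: [0.087, 0.996, -0.0, -0.0]
force: [0.7, -0.7, -0.0]
finger_gap: 0.001
t 11.4 box [-16.5  39.   54.3] F box xyz [ 0.81 -0.52 -0.04] gap 0.001
t 11.5 box [-16.5  39.1  54.3] F box xyz [0.11 0.6  0.06] gap -0.001
```

View pics/s7.png

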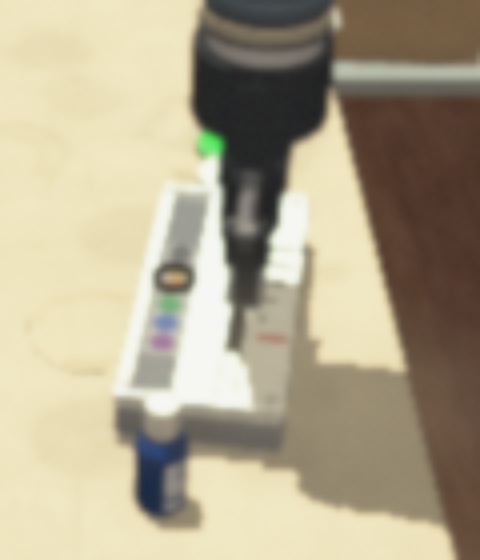

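Second click: purple is at row 342 and the ring shows orange, as at the start. Crest 3 should be near TCP y = 22. I'll go quickly to about 26, then in 1 mm steps.

```bash
python3 -m crank '[{"grip":1,"offset":[0,-2,0],"angular":[0,0,0]},{"grip":1,"offset":[0,-4,0],"angular":[0,0,0]},{"grip":1,"offset":[0,-6,0],"angular":[0,0,0]},{"grip":1,"offset":[0,-8,0],"angular":[0,0,0]},{"grip":1,"offset":[0,-10,0],"angular":[0,0,0]},{"grip":1,"offset":[0,-12,0],"angular":[0,0,0]},{"grip":1,"offset":[0,-13,0],"angular":[0,0,0]},{"grip":1,"offset":[0,-13,0],"angular":[0,0,0]}]'; python3 -c "
from h import *
st()"
python3 -m crank '[{"grip":1,"offset":[0,-1,0],"angular":[0,0,0]},{"grip":1,"offset":[0,-2,0],"angular":[0,0,0]},{"grip":1,"offset":[0,-2,0],"angular":[0,0,0]}]'; python3 -c "
from h import *
st()"
python3 -m crank '[{"grip":1,"offset":[0,-1,0],"angular":[0,0,0]},{"grip":1,"offset":[0,-1,0],"angular":[0,0,0]}]'; python3 -c "
from h import *
st()"
python3 -m crank '[{"grip":1,"offset":[0,-1,0],"angular":[0,0,0]},{"grip":1,"offset":[0,-1,0],"angular":[0,0,0]},{"grip":1,"offset":[0,-1,0],"angular":[0,0,0]}]'
python3 - <<'E'
from h import *
st()
C=cams();st()
a=C["side"]["pixels"][130:270,205:325,::-1]; cv2.imwrite("pics/s8.png",cv2.resize(a,None,fx=4,fy=4))
E
```

```text
t: 12.3
tcp_pos: [0.4888, 0.0017, 0.0543]
tool_rot: [0.087, 0.996, 0.0, 0.0]
force: [2.1, 4.3, 0.9]
finger_gap: -0.001
t 12.3 box [-16.5  26.2  54.3] F box xyz [1.3  4.58 0.87] gap -0.001
t: 12.6
tcp_pos: [0.4883, -0.0008, 0.0543]
tool_rot: [0.087, 0.996, -0.0, -0.0]
force: [0.9, 1.5, 1.2]
finger_gap: 0.001
t 12.6 box [-16.5  23.7  54.3] F box xyz [0.59 1.58 1.17] gap 0.001
t: 12.8
tcp_pos: [0.4882, -0.0019, 0.0543]
tool_rot: [0.087, 0.996, -0.0, -0.0]
force: [-0.0, 1.2, 0.2]
finger_gap: 0.001
t 12.8 box [-16.5  22.5  54.3] F box xyz [-0.25  1.17  0.17] gap 0.001
t: 13.1
tcp_pos: [0.4881, -0.0026, 0.0543]
tool_rot: [0.087, 0.996, -0.0, 0.0]
force: [-0.4, -0.2, 0.6]
finger_gap: 0.0
t 13.1 box [-16.4  21.9  54.3] F box xyz [-0.33 -0.23  0.6 ] gap 0.0
t 13.2 box [-16.4  22.   54.3] F box xyz [-0.71  0.11 -0.1 ] gap 0.001
```

View pics/s8.png

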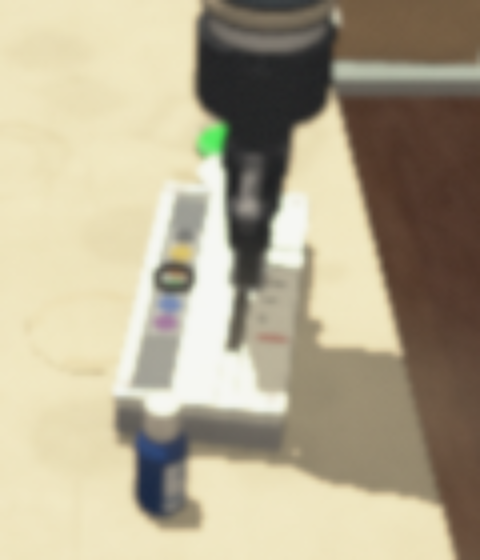

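Purple is at row 323, about one seat further, but the ring shows mixed colours, so it may have been caught mid-snap. Looking again.

Run:
```python
from h import *
C=cams();st()
a=C["side"]["pixels"][170:240,225:285,::-1]; b=cv2.resize(a,None,fx=8,fy=8,interpolation=cv2.INTER_CUBIC); cv2.imwrite("pics/s9.png",b)
```

```text
t 13.3 box [-16.5  22.1  54.3] F box xyz [ 0.62 -0.43 -0.21] gap -0.003
```

View pics/s9.png

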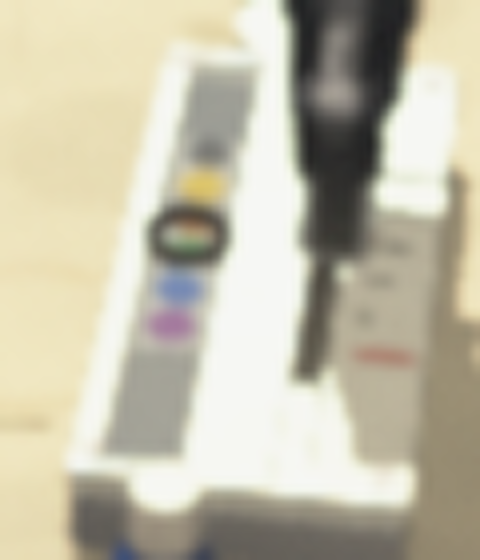

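Run:
```python
from h import *
C=cams();st();S=C["side"]
for i in (4,3,5,6,2,7,8):
    a=cv2.imread(f"pics/s{i}.png")[::4,::4] if 0 else cv2.resize(cv2.imread(f"pics/s{i}.png"),None,fx=.25,fy=.25,interpolation=cv2.INTER_AREA)
    h=cv2.cvtColor(a,cv2.COLOR_BGR2HSV)
    for nm,lo,hi in(("purple",(138,50,60),(165,255,255)),):
        m=cv2.inRange(h,lo,hi); m[:,60:]=0;
        M=cv2.moments(m,True)
        if M["m00"]:
            u,v=M["m10"]/M["m00"]+205,M["m01"]/M["m00"]+130; print(i,nm,M["m00"],round(u,2),round(v,2),np.round(box(plane(S,(u,v),.036)),1))
```

```text
t 13.4 box [-16.5  22.1  54.3] F box xyz [0.4  0.33 0.29] gap 0.003
4 purple 6.0 242.5 224.67 [30.7 94.  36. ]
3 purple 6.0 243.83 220.17 [29.8 77.9 36. ]
5 purple 5.0 243.8 219.6 [30.1 75.9 36. ]
6 purple 5.0 244.2 217.4 [30.3 67.9 36. ]
2 purple 4.0 245.0 214.75 [29.7 58.  36. ]
7 purple 4.0 245.0 214.75 [29.7 58.  36. ]
8 purple 5.0 245.8 210.4 [30.  41.6 36. ]
```

The purple spot's travel along the strip from home is 17 mm at the first seat, 36 mm at the second and 52.4 mm now. That fits the third seat (54 mm) and not a crest (45 or 63 mm). Backing off (+y), lifting clear, then verifying.

```bash
python3 -m crank '[{"grip":1,"offset":[0,4,0],"angular":[0,0,0]},{"grip":1,"offset":[0,10,0],"angular":[0,0,0]},{"grip":1,"offset":[0,14,-10],"angular":[0,0,0]},{"grip":1,"offset":[0,14,-40],"angular":[0,0,0]},{"grip":1,"offset":[0,14,-80],"angular":[0,0,0]},{"grip":1,"offset":[0,14,-110],"angular":[0,0,0]},{"grip":1,"offset":[0,14,-130],"angular":[0,0,0]}]'
python3 -m crank '[{"grip":1,"offset":[20,25,0],"angular":[0,0,0]},{"grip":1,"offset":[45,60,0],"angular":[0,0,0]},{"grip":1,"offset":[75,100,0],"angular":[0,0,0]},{"grip":1,"offset":[105,140,0],"angular":[0,0,0]},{"grip":1,"offset":[135,180,0],"angular":[0,0,0]},{"grip":1,"offset":[165,220,0],"angular":[0,0,0]},{"grip":1,"offset":[180,240,0],"angular":[0,0,0]},{"grip":1,"offset":[180,240,0],"angular":[0,0,0]},{"grip":1,"offset":[180,240,0],"angular":[0,0,0]}]'
python3 - <<'E'
from h import *
C=cams();st()
a=C["side"]["pixels"][150:270,215:305,::-1]; a=cv2.resize(a,None,fx=4,fy=4,interpolation=cv2.INTER_CUBIC)
b=C["top"]["pixels"][170:255,165:355,::-1]; b=cv2.resize(b,None,fx=4,fy=4,interpolation=cv2.INTER_CUBIC)
cv2.imwrite("pics/t10.png",b);cv2.imwrite("pics/s10.png",a)
E
```

```text
t: 14.1
tcp_pos: [0.4913, 0.0118, 0.1874]
tool_rot: [0.086, 0.996, -0.0, 0.002]
force: [0.8, 0.1, -0.6]
finger_gap: -0.006
t: 15.0
tcp_pos: [0.3544, 0.2793, 0.1848]
tool_rot: [0.086, 0.996, -0.0, 0.0]
force: [-0.6, -0.6, -0.3]
finger_gap: -0.002
t 15.1 box [-195.9  275.6  184.6] F box xyz [ 0.8  -0.3  -0.05] gap -0.004
```

View pics/t10.png

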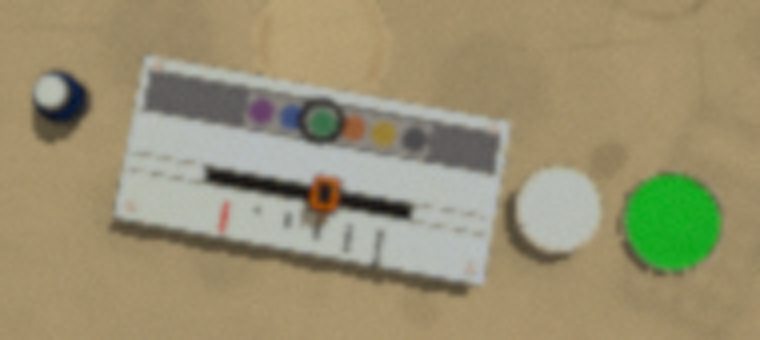

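View pics/s10.png

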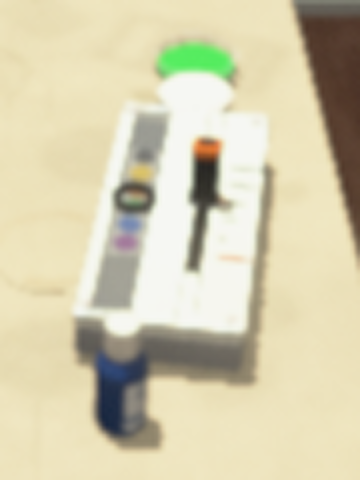

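In the top view the cap is at (324,194), with its pointer on the third mark; the one-, two-, four- and five-dot marks are all uncovered and green is centred in the ring. The bottle (51,92), jar (558,210) and dish (673,222) are where they were at the start. Handing in.

```bash
python3 -c "
from h import *
C=cams();zt=lambda u,v:((u+.5)/4-.5+165,(v+.5)/4-.5+170)
print(box(plane(C['top'],zt(324,194),.08)),box(plane(C['top'],zt(293,188),.08)))
manip.sign_off()"
```

```text
[-14.46369997  -8.69090811  80.        ] [-14.23604231   8.736064    80.        ]
the job is handed in; nothing more can be done
```

The lever is seated in the third click, and I handed the job in at about 15 s. Using the shut fingertips, I pushed it to the home stop, where it pushed back with about 9 N and no longer moved. I then lifted over it and pushed it the other way through clicks one, two and three, stopping as it snapped into the third.

**Lever position:** the last top view puts the lever at box y ≈ -8.7 mm, where the third seat is at -9 mm. Its pointer is on the three-dot mark. It never went past the third click.

**Other objects:** the bottle, jar and dish are at the same pixels as at the start, and the robot was clear of everything.

**Checks that disagreed:**
- The lever's measured x was about 4 mm off the nominal -18 mm. I put this down to calibration error and my estimate of the box pose.
- My first estimate of the finger half-thickness, 11.4 mm, was wrong. It looks closer to 14.5 mm, so click one came earlier than I expected. I confirmed that click only from the filter colours, because the arm hid the lever.
- The side view showed mixed colours in the ring at the third click because of its slant. The clear top view shows green centred.

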